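# Load the spring-driven tube rocker, wind it and start it

## Task

Lay every glass sample tube that is on the bench flat in a resting place of its own on the rocker's tray, gripping the fragile glass only lightly, and wind the rocker's key clockwise, a part turn at a time, until the spring is fully wound. Only when all the tubes are aboard and the spring is wound, push the start lever fully over from stop (leaning towards the tray) to run (away from the tray). Leave the other things on the bench where they are.

Things in the scene. Friction and masses are not known exactly. Their poses are not given: they have to be found in the camera images.
- tube1: closed glass sample tube, lying flat, with a square black rubber plug on each end. 130 mm long, glass 24 mm in diameter, bare over the middle 86 mm; plugs 32 x 32 mm, 22 mm long; 60 to 120 g. Origin at its middle, on its axis, 16 mm above what it lies on; x along it. Breaks if all fingers together push over 90 N (45 N each; 20 N each is ample). None when absent
- tube2: closed glass sample tube, lying flat, with a square black rubber plug on each end. 130 mm long, glass 24 mm in diameter, bare over the middle 86 mm; plugs 32 x 32 mm, 22 mm long; 60 to 120 g. Origin at its middle, on its axis, 16 mm above what it lies on; x along it. Breaks if all fingers together push over 90 N (45 N each; 20 N each is ample). None when absent
- tube3: closed glass sample tube, lying flat, with a square black rubber plug on each end. 130 mm long, glass 24 mm in diameter, bare over the middle 86 mm; plugs 32 x 32 mm, 22 mm long; 60 to 120 g. Origin at its middle, on its axis, 16 mm above what it lies on; x along it. Breaks if all fingers together push over 90 N (45 N each; 20 N each is ample). None when absent
- tube4: closed glass sample tube, lying flat, with a square black rubber plug on each end. 130 mm long, glass 24 mm in diameter, bare over the middle 86 mm; plugs 32 x 32 mm, 22 mm long; 60 to 120 g. Origin at its middle, on its axis, 16 mm above what it lies on; x along it. Breaks if all fingers together push over 90 N (45 N each; 20 N each is ample). None when absent
- slot1 (a point): resting place 1 of 4 on the tray: where the middle of a tube in place lies, 16 mm above the tray floor. x along the place (a tube goes in either way round), z up. 140 mm long, 40 mm wide between low stops (12 mm wide and high) beside the tube's plugs only; beside the glass the floor is free for fingers. Places are 52 mm apart
- slot2 (a point): resting place 2 of 4 on the tray: where the middle of a tube in place lies, 16 mm above the tray floor. x along the place (a tube goes in either way round), z up. 140 mm long, 40 mm wide between low stops (12 mm wide and high) beside the tube's plugs only; beside the glass the floor is free for fingers. Places are 52 mm apart
- slot3 (a point): resting place 3 of 4 on the tray: where the middle of a tube in place lies, 16 mm above the tray floor. x along the place (a tube goes in either way round), z up. 140 mm long, 40 mm wide between low stops (12 mm wide and high) beside the tube's plugs only; beside the glass the floor is free for fingers. Places are 52 mm apart
- slot4 (a point): resting place 4 of 4 on the tray: where the middle of a tube in place lies, 16 mm above the tray floor. x along the place (a tube goes in either way round), z up. 140 mm long, 40 mm wide between low stops (12 mm wide and high) beside the tube's plugs only; beside the glass the floor is free for fingers. Places are 52 mm apart
- rocker: spring-driven tube rocker: low grey housing fixed to the bench, 220 (x) x 340 (y) x 50 mm high. Origin under its centre, x away from the robot, z up. The tray (floor 50 mm above the bench) with 4 places along x, middles at y = -144, -92, -40, 12 mm, is its -y part; the panel with key and lever, centred at y = 106 mm, its +y part
- key_grip (a point): middle of the wing of the upright steel winding key, on its vertical turning axis (x = -45, y = 106 mm on the rocker), 92 mm above the bench. The wing is an upright plate 60 mm long (this frame's x), 9 mm thick (y), 32 mm high, 76 to 108 mm above the bench. The frame turns with the key
- key (a joint): angle of the winding key, rad, growing clockwise seen from above: 0 unwound, firm stop at 6.0 = fully wound (counts from 5.7); starts at 0 to 1.0. It stays where it is let go (ratchet) and can be regripped; turning takes 0.07 to 0.12 N m. A white pointer at its foot, along +x of key_grip, points to the rocker's +x at 0 and to the long dial mark (0.28 rad to its left) when fully wound
- lever_tip (a point): ball of 26 mm diameter at the end of the white-knobbed start lever, at x = 72, y = 106 mm on the rocker behind the key. The lever is 80 mm long, its pivot 72 mm above the bench; the ball stands about 142 mm above the bench at either end of its swing and moves in an arc, 10 mm higher midway (follow the arc: a dead straight push can jam on the ball)
- lever (a joint): start lever angle in rad: 0 = stop (leaning to the rocker's -y, over towards the tray), 1.0 = run (leaning to +y, away from the tray). Stays where left; about 1 N at the ball moves it. Counts as run from 0.85, as stop up to 0.2
- microscope: bystander: black pocket microscope, 140 x 55 x 32 mm; origin under its centre, as for the other bystanders
- flange: bystander: round aluminium vacuum flange, 150 mm in diameter, 34 mm high
- lens_ring: bystander: flat black ring, 110 mm in diameter, 14 mm high
- cutter: bystander: yellow cutter knife, 150 x 20 x 14 mm, x along it
- driver: bystander: screwdriver lying along its x
- block: bystander: small wooden block, 70 x 50 x 36 mm
- pot: bystander: steel cup, 80 mm in diameter, 70 mm high
Things that resemble listed ones, but are neither listed nor needed, are in the scene too. Leave any brown look-alike of the tube2 alone.

How it is judged:
By the outcome, as a careful person would: the job done as asked, in the order asked, and still so for the second after the job is handed in, with the robot touching nothing.
Of tube1, tube2, tube3, tube4 only 2 to 4 are there at a start; the rules pass over those that are not, and their reading is None.
At some moment in a run one of tube1, tube2, tube3, tube4 may be knocked a few centimetres aside while the robot is not near it.
Once in a run the grip may slacken for a moment while it holds something.
It also fails if it takes over 210 s, if anything falls off the work surface, if the arm or the gripper's body presses on something with over 40 N, if the wrist force passes 120 N, or if a joint passes its speed limit or range.

## Robot

A 7-joint arm with a two-finger parallel gripper is mounted at the origin on the work surface. World frame = base frame: x ahead of the robot, y to its left, z up, the work surface at z = 0. Lengths are in m, angles in degrees, forces in N, time in s.
With the tool pointing down it reaches from about 0.425 to 0.875 m from the base axis. Payload 4.7 kg.
Tool frame: the origin (TCP) lies at the centre of the arm's flange, where the gripper is bolted on; the fingertips stand 182 mm ahead of it and the grasp point (between the pads) lies 164 mm ahead of it (env.grip_depth is the distance from the TCP to the grasp point, in m); z points along the fingers, y is the line along which they close (so a half turn about z gives the same grasp; the last joint's range is limited). The gripper opens to 87 mm and grips with 3 to 60 N. Pads are 19 mm wide; open, the fingers measure 117 mm over their backs; the gripper's body (75 mm by 190 mm) begins 51 mm behind the grasp point.
Start: joints at [0.808, 18.392, -4.016, 83.108, 1.295, 78.541, -3.26], TCP at [0.65, -0, 0.405] pointing down, gripper open.
Joint ranges: [-163.93, 163.93], [-17.29, 119.83], [-79.2, 71.16], [3.27, 140.29], [-89.18, 269.18], [5.43, 117.66], [-154.24, 154.24]. Speed limits (degrees/s): [147.25, 147.25, 180, 180, 180, 180, 180].

## Interface

Orientations are given as [roll, pitch, yaw] about the fixed x, y, z axes, in that order (R = Rz(yaw) Ry(pitch) Rx(roll)).
In Python, from cell import env gives the robot as it stands. The module is installed in compiled form; this text tells all that it offers.
- The arm moves only by the tool send_rows, never from a script. Its arguments are lists of equal length, an entry for each row: "xyz": the shift along the tool's x, y, z in m, a list of three; "rotation": the turn, a rotation vector about the tool's x, y, z in rad, a list of three; "jaw": the opening, from 0 (shut) to 1 (fully open). A call has 1 to 20 rows; each row shifts and turns the commanded pose from where the row before left it, along the tool's axes as they then stand; what a row does not reach is not made up. A row lasts 1/10 s, in which the tool goes at most 50 mm and 8.59 degrees, less where a joint would pass 70% of its speed; a pose out of reach is approached as far as the arm can. A call is refused whole if a number of a shift passes 0.05 or a number of a turn 0.15, either way. A call with a gripper value outside its range is refused whole. The fingers move at their own pace and stop on an object; "newtons" is the grip in N (left out, the last holds). Time passes only in rows, so rows that do not move let the fingers close. It gives the time, the measured TCP pose, the force, the opening and the grip force at its end, in the units of the state.
- env.get_obs(): the state, without advancing time (a new reading comes with each control period).
- env.read_camera(name): name is "scene" or "side" or "wrist"; returns a dict with "image" (420x560x3 uint8, blue, green, red), "fx", "fy", "cx", "cy" (pixels), "R" (3x3) and "t" (3): a world point X has camera coordinates R X + t. Camera axes: x right, y down, z forward; pixel columns grow to the right and rows downward; lengths in m; the calibration is good to about 2 mm. A picture is of the moment at which its call begins. There is no depth.
- env.sign_off(): hands the job in; it is judged then, once.
The state is a dict: "time_s": time; "qpos": joint angles; "joint_velocities": joint speeds; "effort": joint torques, N m; "tool_pos": TCP position; "tool_rot": TCP orientation; "force": force on the tool from outside, world axes, zero at the start; "wrist_torque": the same for the moment, N m; "grip_width": finger opening in m; "grasp_force": force on a finger pad.
Only numpy, scipy, OpenCV 4.12 (cv2) and the standard library are available. Lean on these libraries where they do the work, as an engineer would, in place of code of your own. Each camera call takes 0.05 s, during which the arm holds its last target. There are 200 camera calls.

## Working session

There is one attempt and no reset: what is moved stays moved. The work goes in short steps, Python scripts to look and compute and a tool call to move; the robot and the scene stay as the last step left them, time stands still between calls to the robot, and variables do not carry over. Pictures are saved under pics/ and viewed, at most 14 in all, crops included, and the job is handed in when it is done.

Besides the shell and the picture viewer there is one more tool, called by a JSON object that holds its "fn" and its "kwargs". send_rows: Moves the arm, as the interface text tells. Its arguments: {"type":"object","properties":{"xyz":{"type":"array"},"rotation":{"type":"array"},"jaw":{"type":"array"},"newtons":{"type":"number"}},"required":["xyz","rotation","jaw"]}

```bash
mkdir -p pics; cat > h.py <<'E'
import numpy as np, cv2
from cell import env
from scipy.spatial.transform import Rotation as Ro
def cam(n,save=None):
    c=env.read_camera(n)
    if save: cv2.imwrite('pics/'+save,c['image'])
    return c
def ray(c,u,v,z):
    R=np.array(c['R']);t=np.array(c['t']);o=-R.T@t
    d=R.T@np.array([(u-c['cx'])/c['fx'],(v-c['cy'])/c['fy'],1]);return o+d*(z-o[2])/d[2]
def proj(c,X):
    p=np.array(c['R'])@np.array(X,float)+np.array(c['t']);return np.array([c['fx']*p[0]/p[2]+c['cx'],c['fy']*p[1]/p[2]+c['cy']])
E
python3 - <<'E'
from h import *
for n in('scene','side','wrist'):
    c=cam(n,n+'0.png');print(n,c['fx'],c['cx'],c['cy'],(-np.array(c['R']).T@np.array(c['t'])).round(3),np.array(c['R']).round(2).tolist())
o=env.get_obs();print(o)
E
```

```text
scene 441.57895301302983 278.71036841765505 209.02984853229606 [ 1.138 -0.064  1.084] [[0.12, 0.99, -0.0], [0.85, -0.11, -0.52], [-0.51, 0.06, -0.86]]
side 456.29362080955485 280.8635254936094 212.12084406450296 [ 0.51  -1.056  1.197] [[1.0, -0.04, 0.01], [-0.02, -0.72, -0.7], [0.04, 0.7, -0.72]]
wrist 326.6865390372924 280.40618619232885 209.95511946764054 [0.649 0.068 0.384] [[1.0, -0.0, -0.0], [0.0, -0.97, 0.25], [-0.0, -0.25, -0.97]]
{'time_s': 0.15, 'qpos': array([ 0.8087925 , 18.42751239, -4.01716867, 83.1589297 ,  1.2952174 ,
       78.53815124, -3.26008938]), 'joint_velocities': array([ 0.01514307, -0.12399871,  0.00342768, -0.09806886, -0.05693455,
        0.00809249, -0.04403292]), 'effort': array([ 2.16972071e-04, -4.91794288e+01, -4.04079035e-01, -3.12878716e+01,
       -6.39387709e-02,  4.04033612e-02,  9.90178205e-05]), 'tool_pos': array([ 6.49851365e-01, -2.56885045e-05,  4.03932359e-01]), 'tool_rot': array([-1.79920638e+02,  4.63598411e-03,  9.00021135e+01]), 'force': array([-0.25297463, -0.28856537,  0.73675036]), 'wrist_torque': array([-0.03205062, -0.00571176, -0.02265876]), 'grasp_force': 0.0, 'grip_width': 0.08687042100081752}
```

View pics/scene0.png

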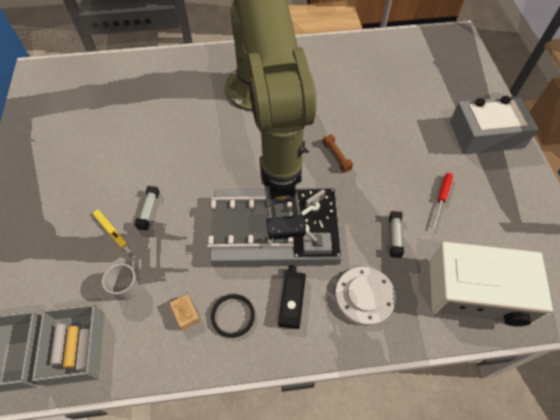

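View pics/side0.png

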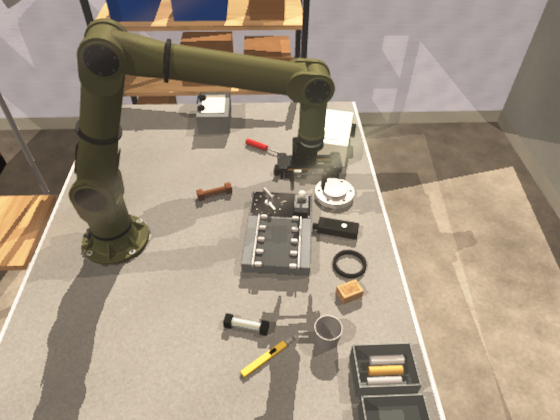

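View pics/wrist0.png

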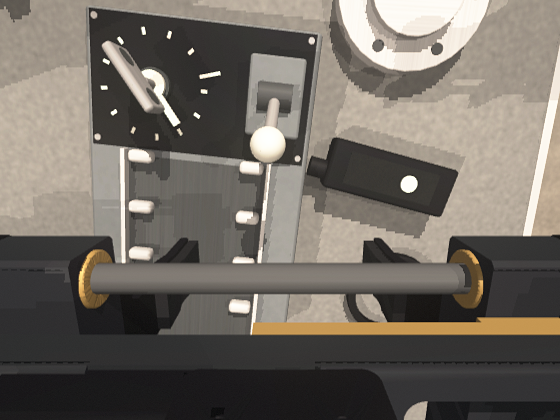

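Scene view: glass tubes with black plugs at (147,207) and (397,233); a brown look-alike at (338,153); grey/orange rolls in the crates at (58,345) etc. without black plugs (not tubes on the bench). The rocker is at (275,225). Side view: one tube at (246,324), brown one at (214,190). The wrist shows the key (150,85) with its pointer towards (175,120), and the lever ball at (268,144), leaning towards the tray.

```bash
python3 - <<'E'
from h import *
def plugs(c,u,v,r=32,th=45):
    im=c['image'];g=im.max(2);u,v=int(u),int(v);y0,x0=max(v-r,0),max(u-r,0);m=(g[y0:v+r,x0:u+r]<th).astype('uint8')
    n,l,s,ce=cv2.connectedComponentsWithStats(m)
    return [(int(s[i][4]),(ce[i]+[x0,y0]).round(1)) for i in range(1,n) if s[i][4]>25]
cs={n:cam(n) for n in('scene','side','wrist')}
def rep(n,u,v):
    for a,p in plugs(cs[n],u,v): print(n,a,p,ray(cs[n],*p,0.018).round(4))
rep('scene',147,207);rep('scene',397,233);rep('side',246,324)
for p in [ray(cs['scene'],397,233,.016)]: print('B in side',proj(cs['side'],p),'wrist',proj(cs['wrist'],p))
w=cs['wrist']
for n,p in dict(c1=(88,8),c2=(317,37),c3=(300,165),c4=(93,143)).items(): print(n,ray(w,*p,.05).round(4))
for n,p,z in [('keytip1',(108,45),.108),('keytip2',(150,108),.108),('ball',(268,144),.142),('keyfoot',(153,83),.055),('ptr',(178,124),.055),('mark',(210,75),.052)]: print(n,ray(w,*p,z).round(4))
a=cs['scene']['image'];s1=cv2.resize(a[170:250,110:190],(400,400));s2=cv2.resize(a[195:275,357:437],(400,400));cv2.imwrite('pics/crop.png',np.hstack([s1,s2]))
E
```

```text
scene 112 [141.7 224.2] [ 0.5038 -0.3697  0.018 ]
scene 105 [395.6 252.3] [0.6736 0.3038 0.018 ]
side 28 [227.  324.9] [ 0.397  -0.3597  0.018 ]
side 45 [263.7 330.6] [ 0.5031 -0.3821  0.018 ]
B in side [289.28002435 170.63574076] wrist [ 243.9054378  -167.69256309]
c1 [0.4736 0.1721 0.05  ]
c2 [0.6834 0.1479 0.05  ]
c3 [0.6693 0.0291 0.05  ]
c4 [0.4609 0.0512 0.05  ]
keytip1 [0.5159 0.1285 0.108 ]
keytip2 [0.5437 0.0818 0.108 ]
ball [0.6403 0.055  0.142 ]
keyfoot [0.5286 0.1072 0.055 ]
ptr [0.5493 0.0696 0.055 ]
mark [0.5824 0.1147 0.052 ]
```

View pics/crop.png

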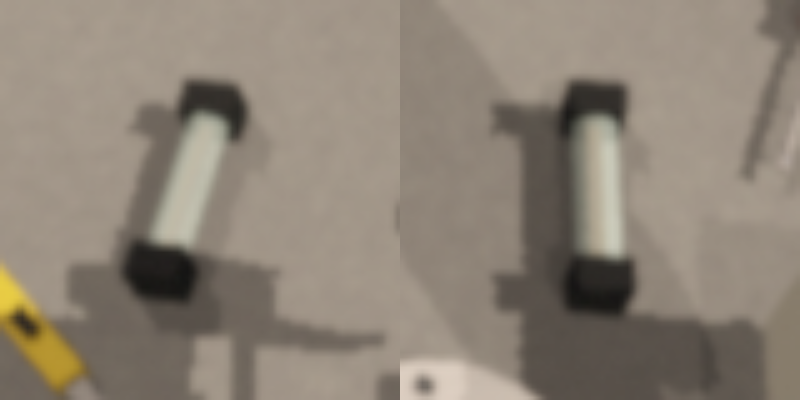

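The crop shows both to be real glass tubes with square black plugs, and tube B lies almost along the scene camera's vertical. Rocker checks out: yaw about −6.2°, origin (0.561,−0.005), with key and ball within 2 mm of their expected places. Key angle is about 0.96 rad. Moving over tube A near (0.452,−0.369).

{"fn": "send_rows", "kwargs": {"xyz": [[-0.037,-0.02,0.004],[-0.037,-0.02,0.004],[-0.037,-0.02,0.004],[-0.037,-0.02,0.004],[-0.037,-0.02,0.004],[-0.037,-0.02,0.004],[-0.037,-0.02,0.004],[-0.037,-0.02,0.004],[-0.037,-0.02,0.004],[-0.037,-0.02,0.004],[0,0,0],[0,0,0],[0,0,0],[0,0,0],[0,0,0],[0,0,0],[0,0,0],[0,0,0],[0,0,0],[0,0,0]], "rotation": [[0,0,0],[0,0,0],[0,0,0],[0,0,0],[0,0,0],[0,0,0],[0,0,0],[0,0,0],[0,0,0],[0,0,0],[0,0,0.14],[0,0,0.14],[0,0,0.14],[0,0,0.14],[0,0,0.14],[0,0,0.14],[0,0,0.14],[0,0,0.14],[0,0,0.14],[0,0,0.14]], "jaw": [1,1,1,1,1,1,1,1,1,1,1,1,1,1,1,1,1,1,1,1], "newtons": 15}}

```text
time_s: 2.3
tool_pos: [0.45, -0.3699, 0.3648]
tool_rot: [-180.0, -0.0, 9.5]
force: [-0.1, 0.5, -0.0]
grip_width: 0.0869
grasp_force: 0.0
```

{"fn": "send_rows", "kwargs": {"xyz": [[0,0,0],[0,0,0],[0,0,0]], "rotation": [[0,0,0.14],[0,0,0.14],[0,0,0]], "jaw": [1,1,1]}}

```text
time_s: 2.6
tool_pos: [0.45, -0.37, 0.3648]
tool_rot: [180.0, -0.0, -6.3]
force: [-0.3, 0.5, -0.4]
grip_width: 0.0869
grasp_force: 0.0
```

```bash
python3 - <<'E'
from h import *
o=env.get_obs();print(o['tool_pos'],o['tool_rot'],o['qpos'].round())
a=cam('wrist');b=cam('scene');c=cam('side')
A=cv2.resize(c['image'],(400,300));B=cv2.resize(b['image'],(400,300))
C=cv2.resize(a['image'],(400,300))
cv2.imwrite('pics/m1.png',np.vstack([np.hstack([A,B]),np.hstack([C,C*0])]))
E
```

```text
[ 0.45000046 -0.36999626  0.3647997 ] [ 1.79996490e+02 -3.66841955e-03 -6.27715725e+00] [ 20.  12.  20.  97.  -4.  72. -56.]
```

View pics/m1.png

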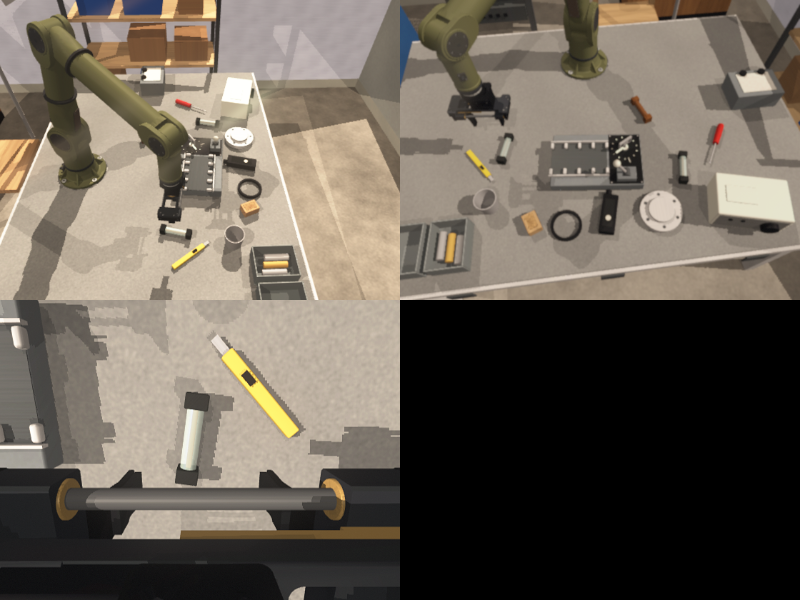

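Only two tubes on the bench, nothing was hidden by the arm (brown look-alike at panel position (640,108) stays). The wrist shows tube A upright at panel (193,437), the cutter beside it. Measuring precisely.

```bash
cat >> h.py <<'E'
def tube(c,ends,r=16,th=70,z=.018):
    P=[]
    for u,v in ends:
        u,v=int(u),int(v);g=c['image'].max(2)[max(v-r,0):v+r,max(u-r,0):u+r];m=(g<th).astype('uint8')
        n,l,s,ce=cv2.connectedComponentsWithStats(m);i=1+s[1:,4].argmax();p=ce[i]+[max(u-r,0),max(v-r,0)]
        P.append(ray(c,*p,z));print(s[i][4],p.round(1),P[-1].round(4))
    d=P[0]-P[1];print('mid',((P[0]+P[1])/2).round(4),'len',np.linalg.norm(d).round(4),'ang',np.degrees(np.arctan2(d[1],d[0])).round(1))
E
python3 - <<'E'
from h import *
w=cam('wrist');tube(w,[(276,140),(262,244)],24)
s=cam('scene');si=cam('side')
tube(s,[(152,191),(142,224)],th=50);tube(si,[(228,322),(264,328)],th=50)
tube(s,[(396,216),(397,252)],th=50)
for k in (.2,.35):pass
print(proj(si,[.62,.3,.02]))
E
```

```text
303 [279.1 141.8] [ 0.5023 -0.3742  0.018 ]
658 [261.1 246.5] [ 0.3957 -0.3435  0.018 ]
mid [ 0.449  -0.3589  0.018 ] len 0.1109 ang -16.1
14 [156.1 191.7] [ 0.4004 -0.3322  0.018 ]
79 [141.7 225.1] [ 0.5068 -0.3695  0.018 ]
mid [ 0.4536 -0.3508  0.018 ] len 0.1127 ang 160.7
72 [235.9 307.7] [ 0.4213 -0.3027  0.018 ]
39 [263.6 331.3] [ 0.5027 -0.3843  0.018 ]
mid [ 0.462  -0.3435  0.018 ] len 0.1153 ang 135.0
38 [392.7 216.1] [0.5641 0.3243 0.018 ]
112 [395.5 252.2] [0.6733 0.3036 0.018 ]
mid [0.6187 0.3139 0.018 ] len 0.1112 ang 169.3
[290.51548868 173.69939991]
```

```bash
cat >> h.py <<'E'
def glass(c,u,v,r=50,z=.02,d=4):
    im=c['image'].astype(int);y0,x0=max(v-r,0),max(u-r,0);q=im[y0:v+r,x0:u+r]
    m=((q[...,1]-q[...,2]>=d)&(q.min(2)>90)).astype('uint8')
    n,l,s,ce=cv2.connectedComponentsWithStats(m);i=1+s[1:,4].argmax()
    pts=np.argwhere(l==i)[:,::-1]+[x0,y0];(cx,cy),wh,a=cv2.minAreaRect(pts.astype('float32'))
    W=np.array([ray(c,*p,z)[:2] for p in pts]);mu=W.mean(0);e=np.linalg.svd(W-mu,full_matrices=False)[2][0];t=(W-mu)@e
    print('n',len(pts),'px',(round(cx),round(cy)),'rect',np.round(wh),'mid',((t.max()+t.min())/2*e+mu).round(4),'len',np.ptp(t).round(4),'wid',np.ptp((W-mu)@[-e[1],e[0]]).round(4),'ang',np.degrees(np.arctan2(e[1],e[0])).round(1))
E
python3 - <<'E'
from h import *
w=cam('wrist');glass(w,269,193,60);print(w['image'][190,262:280:4].tolist(),w['image'][190,230].tolist())
s=cam('scene');glass(s,147,207,25);glass(s,397,233,22)
si=cam('side');glass(si,246,324,25)
E
```

```text
n 101 px (261, 234) rect [19.  9.] mid [ 0.4104 -0.3457] len 0.0207 wid 0.0102 ang 73.4
[[238, 244, 242], [209, 228, 232], [194, 221, 226], [178, 198, 195], [141, 155, 155]] [167, 182, 195]Traceback (most recent call last):
  File "<stdin>", line 3, in <module>
  File "h.py", line 23, in glass
    n,l,s,ce=cv2.connectedComponentsWithStats(m);i=1+s[1:,4].argmax()
                                                     ~~~~~~~~~~~~~~^^
ValueError: attempt to get argmax of an empty sequence
```

```bash
python3 - <<'E'
from h import *
w=cam('wrist');glass(w,269,193,60,d=-6)
s=cam('scene');si=cam('side')
print(s['image'][207,138:156:3].tolist());print(si['image'][324,240:252:4].tolist())
for f in((s,147,207,25),(s,397,233,22),(si,246,324,25)):
    try: glass(*f,d=-5)
    except Exception as e: print(e)
c=cv2.resize(w['image'][100:280,220:320],(500,900),interpolation=0)[::1];cv2.imwrite('pics/w2.png',cv2.resize(w['image'][110:270,210:330],(600,600)))
E
```

```text
n 1907 px (274, 196) rect [36. 86.] mid [ 0.4486 -0.358 ] len 0.0889 wid 0.0361 ang 164.4
[[93, 103, 113], [92, 101, 110], [151, 168, 169], [165, 183, 189], [168, 185, 186], [120, 133, 142]]
[[151, 179, 190], [159, 188, 204], [172, 204, 218]]
n 234 px (147, 206) rect [ 9. 28.] mid [ 0.4449 -0.3546] len 0.0886 wid 0.0285 ang -14.0
n 177 px (396, 232) rect [28.  9.] mid [0.6142 0.3219] len 0.0871 wid 0.0243 ang -13.9
n 177 px (246, 324) rect [30.  9.] mid [ 0.4502 -0.3583] len 0.088 wid 0.0287 ang -14.8
```

View pics/w2.png

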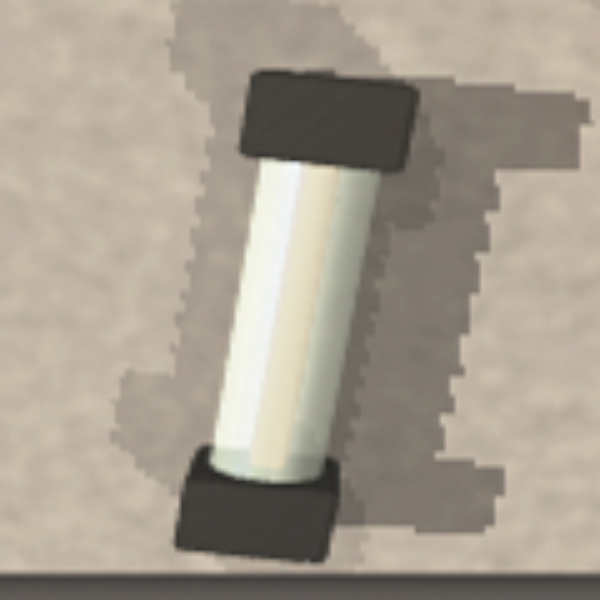

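Both tubes are measured consistently from two views (glass length 87–89 mm, as stated). Tube A: (0.449,−0.358), −14.5°.

{"fn": "send_rows", "kwargs": {"xyz": [[-0.0023,-0.0118,0],[0,0,0.02],[0,0,0.02],[0,0,0.02],[0,0,0.02],[0,0,0.02],[0,0,0.02],[0,0,0.02],[0,0,0.02],[0,0,0.009],[0,0,0.009],[0,0,0],[0,0,0],[0,0,0],[0,0,0],[0,0,0],[0,0,0],[0,0,0]], "rotation": [[0,0,0.143],[0,0,0],[0,0,0],[0,0,0],[0,0,0],[0,0,0],[0,0,0],[0,0,0],[0,0,0],[0,0,0],[0,0,0],[0,0,0],[0,0,0],[0,0,0],[0,0,0],[0,0,0],[0,0,0],[0,0,0]], "jaw": [0.7,0.7,0.7,0.7,0.7,0.7,0.7,0.7,0.7,0.7,0.7,0.7,0.1,0.1,0.1,0.1,0.1,0.1], "newtons": 15}}

```text
time_s: 4.95
tool_pos: [0.4491, -0.358, 0.187]
tool_rot: [-180.0, -0.0, -14.4]
force: [0.4, -0.0, 2.6]
grip_width: 0.0237
grasp_force: 15.0
```

{"fn": "send_rows", "kwargs": {"xyz": [[0,0,-0.02],[0,0,-0.02],[0,0,-0.02],[0,0,-0.02],[0,0,-0.02],[0,0,-0.02],[0,0,0],[0.0073,-0.0219,0],[0.0073,-0.0219,0],[0.0073,-0.0219,0],[0.0073,-0.0219,0],[0.0073,-0.0219,0],[0.0073,-0.0219,0],[0.0073,-0.0219,0],[0.0073,-0.0219,0],[0.0073,-0.0219,0],[0.0073,-0.0219,0],[0,0,0],[0,0,0]], "rotation": [[0,0,0],[0,0,0],[0,0,0],[0,0,0],[0,0,0],[0,0,0],[0,0,-0.143],[0,0,0],[0,0,0],[0,0,0],[0,0,0],[0,0,0],[0,0,0],[0,0,0],[0,0,0],[0,0,0],[0,0,0],[0,0,0],[0,0,0]], "jaw": [0.1,0.1,0.1,0.1,0.1,0.1,0.1,0.1,0.1,0.1,0.1,0.1,0.1,0.1,0.1,0.1,0.1,0.1,0.1]}}

```text
time_s: 6.85
tool_pos: [0.5453, -0.1482, 0.3065]
tool_rot: [180.0, 0.0, -6.2]
force: [0.2, -0.9, -1.6]
grip_width: 0.0235
grasp_force: 15.0
```

```bash
python3 - <<'E'
from h import *
w=cam('wrist');s=cam('side');sc=cam('scene')
th=np.radians(-6.2);R=np.array([[np.cos(th),-np.sin(th)],[np.sin(th),np.cos(th)]]);O=np.array([.5612,-.0047])
for c in(w,s,sc):
    for y in(-.144,-.092,-.04,.012):
        for x in(-.07,.07):
            for dy in(-.02,.02):
                p=proj(c,[*(O+R@[x,y+dy]),.05]);cv2.circle(c['image'],tuple(int(round(k)) for k in p),2,(0,0,255),-1)
A=w['image'];B=cv2.resize(s['image'][180:340,180:400],(380,280));C=cv2.resize(sc['image'][160:290,180:360],(400,280))
cv2.imwrite('pics/w3.png',np.vstack([cv2.resize(A[:310],(780,310)),np.hstack([B,C])]))
E
```

```text
(no output)
```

View pics/w3.png

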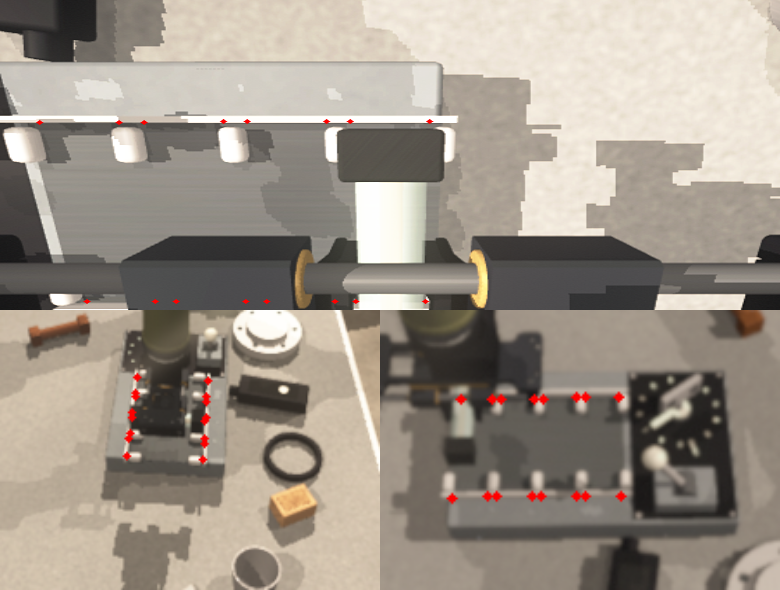

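Red dots (predicted slot corners) fall on the rails and stops in all three views; the tube hangs straight over slot 1. Lowering and releasing.

{"fn": "send_rows", "kwargs": {"xyz": [[0,0,0.015],[0,0,0.015],[0,0,0.015],[0,0,0.01],[0,0,0.01],[0,0,0.004],[0,0,0],[0,0,0],[0,0,0],[0,0,0],[0,0,0],[0,0,-0.02],[0,0,-0.02],[0,0,-0.02],[0,0,-0.02],[0,0,-0.02],[0,0,-0.02]], "rotation": [[0,0,0],[0,0,0],[0,0,0],[0,0,0],[0,0,0],[0,0,0],[0,0,0],[0,0,0],[0,0,0],[0,0,0],[0,0,0],[0,0,0],[0,0,0],[0,0,0],[0,0,0],[0,0,0],[0,0,0]], "jaw": [0.1,0.1,0.1,0.1,0.1,0.1,0.1,0.5,0.5,0.5,0.5,0.5,0.5,0.5,0.5,0.5,0.5]}}

```text
time_s: 8.7
tool_pos: [0.5454, -0.1483, 0.3587]
tool_rot: [180.0, -0.0, -6.3]
force: [0.0, -0.3, -0.9]
grip_width: 0.0435
grasp_force: 0.0
```

```bash
python3 - <<'E'
from h import *
s=cam('scene');glass(s,397,233,25,d=-5)
w=cam('wrist');si=cam('side');A=w['image'];B=cv2.resize(si['image'][180:340,180:400],(380,280));C=cv2.resize(s['image'][160:290,180:360],(400,280))
cv2.imwrite('pics/w4.png',np.vstack([cv2.resize(A[:310],(780,310)),np.hstack([B,C])]))
E
```

```text
n 176 px (396, 232) rect [28.  9.] mid [0.6142 0.3219] len 0.0871 wid 0.0243 ang -13.9
```

View pics/w4.png

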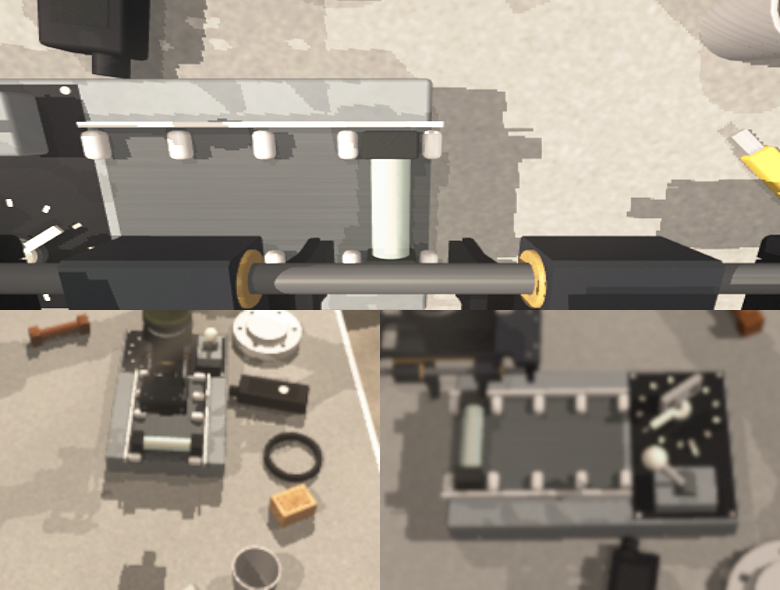

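Tube A sits in slot 1 between its four stops (side and scene both show it flat). Going to tube B.

{"fn": "send_rows", "kwargs": {"xyz": [[0.0017,-0.0392,-0.002],[0.0017,-0.0392,-0.002],[0.0017,-0.0392,-0.002],[0.0017,-0.0392,-0.002],[0.0017,-0.0392,-0.002],[0.0017,-0.0392,-0.002],[0.0017,-0.0392,0],[0.0017,-0.0392,0],[0.0017,-0.0392,0],[0.0017,-0.0392,0],[0.0017,-0.0392,0],[0.0017,-0.0392,0],[0,0,0],[0,0,0],[0,0,0]], "rotation": [[0,0,0],[0,0,0],[0,0,0],[0,0,0],[0,0,0],[0,0,0],[0,0,0],[0,0,0],[0,0,0],[0,0,0],[0,0,0],[0,0,0],[0,0,0.137],[0,0,0],[0,0,0]], "jaw": [0.7,0.7,0.7,0.7,0.7,0.7,0.7,0.7,0.7,0.7,0.7,0.7,0.7,0.7,0.7]}}

```text
time_s: 10.35
tool_pos: [0.6171, 0.316, 0.3684]
tool_rot: [179.9, 0.0, -14.0]
force: [0.3, -0.1, 0.6]
grip_width: 0.0614
grasp_force: 0.0
```

```bash
python3 - <<'E'
from h import *
w=cam('wrist','w5.png');p=proj(w,[.617,.319,.02]);print(p)
glass(w,int(p[0]),int(p[1]),60,d=-6)
c=cam('side');p=proj(c,[.617,.319,.02]);print(p)
try: glass(c,int(p[0]),int(p[1]),22,d=-5)
except Exception as e: print(e)
print(env.get_obs()['qpos'].round(1))
E
```

```text
[276.82602407 194.39816556]
n 1474 px (276, 192) rect [85. 24.] mid [0.6184 0.3201] len 0.088 wid 0.0237 ang 167.0
[289.48075012 170.56040737]
n 43 px (290, 169) rect [22.  2.] mid [0.6203 0.3273] len 0.0876 wid 0.0138 ang -13.0
[ -26.8   24.6   -3.4   78.8    1.5   76.7 -134.4]
```

View pics/w5.png

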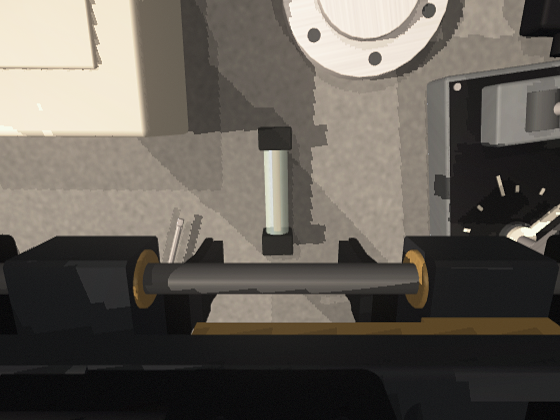

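Wrist: tube B at (277,192), aligned with the jaws; tall instrument box edge ends at row 135, ~60 mm from tube middle, so the gripper body clears by about 20 mm.

{"fn": "send_rows", "kwargs": {"xyz": [[0.0003,-0.0043,0.01],[0,0,0.02],[0,0,0.02],[0,0,0.02],[0,0,0.02],[0,0,0.02],[0,0,0.02],[0,0,0.02],[0,0,0.015],[0,0,0.009],[0,0,0.007],[0,0,0],[0,0,0],[0,0,0],[0,0,0],[0,0,0],[0,0,0],[0,0,0]], "rotation": [[0,0,-0.01],[0,0,0],[0,0,0],[0,0,0],[0,0,0],[0,0,0],[0,0,0],[0,0,0],[0,0,0],[0,0,0],[0,0,0],[0,0,0],[0,0,0],[0,0,0],[0,0,0],[0,0,0],[0,0,0],[0,0,0]], "jaw": [0.7,0.7,0.7,0.7,0.7,0.7,0.7,0.7,0.7,0.7,0.7,0.7,0.1,0.1,0.1,0.1,0.1,0.1]}}

```text
time_s: 12.25
tool_pos: [0.6184, 0.3211, 0.189]
tool_rot: [180.0, -0.0, -13.5]
force: [-1.0, 0.5, 1.1]
grip_width: 0.0238
grasp_force: 15.0
```

{"fn": "send_rows", "kwargs": {"xyz": [[0,0,-0.02],[0,0,-0.02],[0,0,-0.02],[0,0,-0.02],[0,0,-0.02],[0,0,-0.02],[0,0,-0.02],[0,0,-0.02],[0,0,-0.02],[0,0,0],[0,0,0]], "rotation": [[0,0,0],[0,0,0],[0,0,0],[0,0,0],[0,0,0],[0,0,0],[0,0,0],[0,0,0],[0,0,0],[0,0,-0.127],[0,0,0]], "jaw": [0.1,0.1,0.1,0.1,0.1,0.1,0.1,0.1,0.1,0.1,0.1]}}

```text
time_s: 13.35
tool_pos: [0.6183, 0.3213, 0.3695]
tool_rot: [-180.0, -0.1, -6.2]
force: [-0.4, 0.4, -0.6]
grip_width: 0.0237
grasp_force: 15.0
```

{"fn": "send_rows", "kwargs": {"xyz": [[-0.00216,0.037,0],[-0.00216,0.037,0],[-0.00216,0.037,0],[-0.00216,0.037,0],[-0.00216,0.037,0],[-0.00216,0.037,0],[-0.00216,0.037,0],[-0.00216,0.037,0],[-0.00216,0.037,0],[-0.00216,0.037,0],[0,0,0],[0,0,0]], "rotation": [[0,0,0],[0,0,0],[0,0,0],[0,0,0],[0,0,0],[0,0,0],[0,0,0],[0,0,0],[0,0,0],[0,0,0],[0,0,0],[0,0,0]], "jaw": [0.1,0.1,0.1,0.1,0.1,0.1,0.1,0.1,0.1,0.1,0.1,0.1]}}

```text
time_s: 14.55
tool_pos: [0.5561, -0.0454, 0.3682]
tool_rot: [-180.0, 0.1, -6.5]
force: [0.5, 0.7, -1.0]
grip_width: 0.0235
grasp_force: 15.0
```

```bash
python3 - <<'E'
from h import *
w=cam('wrist','w6.png');o=env.get_obs();print(o['tool_pos'],o['tool_rot'])
z=o['tool_pos'][2]-.164-.003
glass(w,280,210,70,z=z+.003,d=-6)
E
```

```text
[ 0.55634832 -0.04386833  0.36821669] [-1.79957503e+02  5.41088221e-02 -6.36336140e+00]
n 12185 px (280, 202) rect [123. 139.] mid [ 0.588 -0.049] len 0.0646 wid 0.0589 ang -98.8
```

View pics/w6.png

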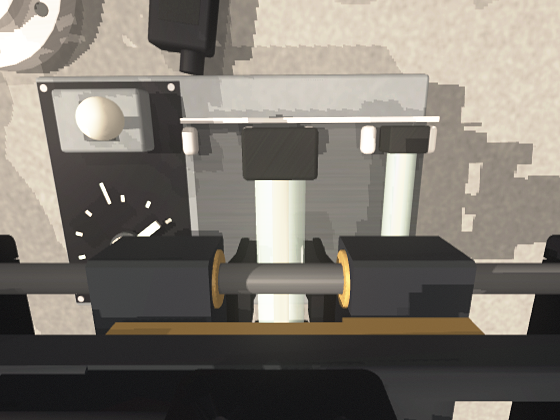

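Tube B held straight above slot 3 (between stops around px 190 and 368); tube A at (405,185) in slot 1. Lowering.

{"fn": "send_rows", "kwargs": {"xyz": [[0,0,0.02],[0,0,0.02],[0,0,0.02],[0,0,0.02],[0,0,0.02],[0,0,0.015],[0,0,0.009],[0,0,0.005],[0,0,0],[0,0,0]], "rotation": [[0,0,0],[0,0,0],[0,0,0],[0,0,0],[0,0,0],[0,0,0],[0,0,0],[0,0,0],[0,0,0],[0,0,0]], "jaw": [0.1,0.1,0.1,0.1,0.1,0.1,0.1,0.1,0.1,0.1]}}

```text
time_s: 15.6
tool_pos: [0.5569, -0.0442, 0.2405]
tool_rot: [-180.0, -0.1, -6.3]
force: [-0.2, 0.3, -1.0]
grip_width: 0.0233
grasp_force: 15.0
```

{"fn": "send_rows", "kwargs": {"xyz": [[0,0,0.001],[0,0,0],[0,0,0],[0,0,0],[0,0,0],[0,0,-0.02],[0,0,-0.02],[0,0,-0.03],[0,0,-0.04],[0,0,-0.02],[-0.0089,-0.0293,0],[-0.0089,-0.0293,0],[-0.0089,-0.0293,0],[-0.0089,-0.0293,0],[-0.0089,-0.0293,0]], "rotation": [[0,0,0],[0,0,0],[0,0,0],[0,0,0],[0,0,0],[0,0,0],[0,0,0],[0,0,0],[0,0,0],[0,0,0],[0,0,0],[0,0,0],[0,0,0],[0,0,0],[0,0,0]], "jaw": [0.1,0.5,0.5,0.5,0.5,0.5,0.5,0.5,0.5,0.5,0.5,0.5,0.5,0.5,0.5]}}

```text
time_s: 17.1
tool_pos: [0.5279, 0.1073, 0.3689]
tool_rot: [-180.0, -0.0, -6.3]
force: [0.1, 0.6, -0.8]
grip_width: 0.0432
grasp_force: 0.0
```

{"fn": "send_rows", "kwargs": {"xyz": [[0,0,0],[0,0,0],[0,0,0],[0,0,0],[0,0,0],[0,0,0],[0,0,0],[0,0,0],[0,0,0],[0,0,0],[0,0,0],[0,0,0],[0,0,0],[0,0,0],[0,0,0],[0,0,0]], "rotation": [[0,0,-0.1455],[0,0,-0.1455],[0,0,-0.1455],[0,0,-0.1455],[0,0,-0.1455],[0,0,-0.1455],[0,0,-0.1455],[0,0,-0.1455],[0,0,-0.1455],[0,0,-0.1455],[0,0,-0.1455],[0,0,-0.1455],[0,0,-0.1455],[0,0,-0.1455],[0,0,-0.1455],[0,0,0]], "jaw": [0.6,0.6,0.6,0.6,0.6,0.6,0.6,0.6,0.6,0.6,0.6,0.6,0.6,0.6,0.6,0.6]}}

```text
time_s: 18.7
tool_pos: [0.5282, 0.1061, 0.3688]
tool_rot: [180.0, 0.0, 118.8]
force: [0.6, -0.4, -0.5]
grip_width: 0.0522
grasp_force: 0.0
```

```bash
python3 - <<'E'
from h import *
o=env.get_obs();print(o['tool_pos'],o['tool_rot'],o['qpos'].round())
w=cam('wrist');si=cam('side');s=cam('scene')
for z in(.108,.076):
  for sg in(-1,1):
    a=np.radians(-61.2);p=proj(w,[.5286+sg*.03*np.cos(a),.1062+sg*.03*np.sin(a),z]);cv2.circle(w['image'],tuple(int(k) for k in p),2,(0,0,255),-1)
B=cv2.resize(si['image'][160:300,200:340],(300,300));C=cv2.resize(s['image'][160:290,190:350],(369,300))
cv2.imwrite('pics/w7.png',np.vstack([w['image'][20:300,:],np.hstack([B,C])[:,:560]]))
E
```

```text
[0.52822742 0.10613698 0.36879489] [1.79994863e+02 5.85148065e-03 1.18809022e+02] [ -7.   6.  -8. 102.   1.  72.  14.]
```

View pics/w7.png

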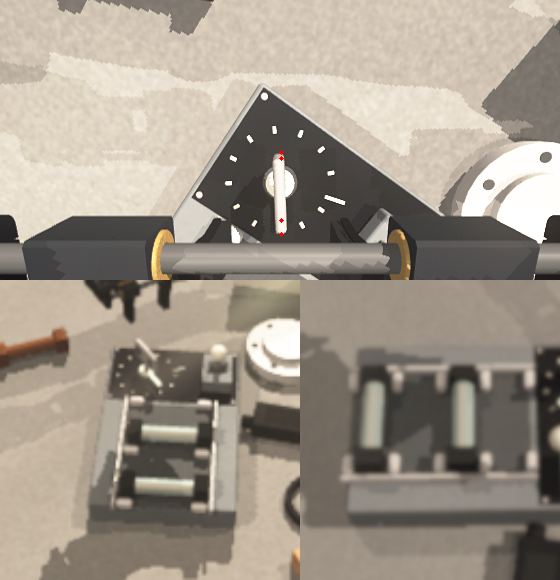

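Both tubes are flat in slots 1 and 3. The key wing at (279,175) is aligned with the jaws (within about 1 mm of the predicted dots). Gripping the key.

{"fn": "send_rows", "kwargs": {"xyz": [[0,-0.001,0.02],[0,0,0.02],[0,0,0.02],[0,0,0.02],[0,0,0.015],[0,0,0.008],[0,0,0.004],[0,0,0],[0,0,0],[0,0,0],[0,0,0],[0,0,0],[0,0,0],[0,0,0]], "rotation": [[0,0,0],[0,0,0],[0,0,0],[0,0,0],[0,0,0],[0,0,0],[0,0,0],[0,0,0],[0,0,0],[0,0,0],[0,0,0],[0,0,0],[0,0,0],[0,0,0]], "jaw": [0.5,0.5,0.5,0.5,0.5,0.5,0.5,0.5,0,0,0,0,0,0], "newtons": 40}}

```text
time_s: 20.25
tool_pos: [0.5275, 0.1057, 0.2619]
tool_rot: [180.0, 0.0, 118.8]
force: [0.5, -0.0, 0.3]
grip_width: 0.0089
grasp_force: 40.0
```

Width 8.9 mm, the wing. Winding the first part turn (about 80°).

{"fn": "send_rows", "kwargs": {"xyz": [[0,0,0],[0,0,0],[0,0,0],[0,0,0],[0,0,0],[0,0,0],[0,0,0],[0,0,0],[0,0,0],[0,0,0],[0,0,0],[0,0,0]], "rotation": [[0,0,0.12],[0,0,0.12],[0,0,0.12],[0,0,0.12],[0,0,0.12],[0,0,0.12],[0,0,0.12],[0,0,0.12],[0,0,0.12],[0,0,0.12],[0,0,0.12],[0,0,0]], "jaw": [0,0,0,0,0,0,0,0,0,0,0,0]}}

```text
time_s: 21.45
tool_pos: [0.5278, 0.1057, 0.262]
tool_rot: [179.9, -0.1, 43.1]
force: [2.2, -0.4, -0.2]
grip_width: 0.0086
grasp_force: 40.0
```

```bash
python3 - <<'E'
from h import *
o=env.get_obs();print(o['tool_pos'],o['tool_rot'],o['force'],o['wrist_torque'],o['grip_width'],o['qpos'].round())
E
```

```text
[0.52776333 0.10566509 0.26196249] [ 1.79945086e+02 -5.46842665e-02  4.31325992e+01] [ 2.20897404 -0.36514612 -0.21899918] [ 0.02407269 -0.27516396 -0.0599327 ] 0.008646921171419932 [-14.  12.  -0. 109.   0.  60. -61.]
```

{"fn": "send_rows", "kwargs": {"xyz": [[0,0,0],[0,0,0],[0,0,0],[0,0,0],[0,0,0],[0,0,0],[0,0,0],[0,0,0],[0,0,0],[0,0,0],[0,0,0],[0,0,0],[0,0,0],[0,0,0],[0,0,0]], "rotation": [[0,0,0.13],[0,0,0.13],[0,0,0.13],[0,0,0.13],[0,0,0.13],[0,0,0.13],[0,0,0.13],[0,0,0.13],[0,0,0.13],[0,0,0.13],[0,0,0.13],[0,0,0],[0,0,0],[0,0,0],[0,0,0]], "jaw": [0,0,0,0,0,0,0,0,0,0,0,0,0.7,0.7,0.7]}}

```text
time_s: 22.95
tool_pos: [0.5271, 0.1059, 0.2616]
tool_rot: [180.0, 0.0, -38.7]
force: [0.1, -0.1, -0.4]
grip_width: 0.0255
grasp_force: 0.0
```

{"fn": "send_rows", "kwargs": {"xyz": [[0,0,0],[0,0,-0.03],[0,0,-0.03],[0,0,0],[0,0,0]], "rotation": [[0,0,0],[0,0,0],[0,0,0],[0,0,0],[0,0,0]], "jaw": [0.8,0.8,0.8,0.8,0.8]}}

```text
time_s: 23.45
tool_pos: [0.5275, 0.1058, 0.3224]
tool_rot: [-179.9, -0.0, -38.7]
force: [-0.1, 0.4, -0.6]
grip_width: 0.0641
grasp_force: 0.0
```

```bash
python3 - <<'E'
from h import *
o=env.get_obs();print(o['tool_pos'],o['tool_rot'],o['force'],o['grip_width'],o['qpos'].round())
E
```

```text
[0.52750245 0.10583296 0.32241127] [-1.79922210e+02 -4.58032357e-02 -3.87353517e+01] [-0.05066802  0.41452481 -0.60684141] 0.06414324097771151 [ -22.    8.    8.  106.   -1.   66. -142.]
```

Key turned 157° so far. Turning the open gripper back by half a turn.

{"fn": "send_rows", "kwargs": {"xyz": [[0,0,0],[0,0,0],[0,0,0],[0,0,0],[0,0,0],[0,0,0],[0,0,0],[0,0,0],[0,0,0],[0,0,0],[0,0,0],[0,0,0],[0,0,0],[0,0,0],[0,0,0],[0,0,0],[0,0,0],[0,0,0],[0,0,0],[0,0,0]], "rotation": [[0,0,-0.1428],[0,0,-0.1428],[0,0,-0.1428],[0,0,-0.1428],[0,0,-0.1428],[0,0,-0.1428],[0,0,-0.1428],[0,0,-0.1428],[0,0,-0.1428],[0,0,-0.1428],[0,0,-0.1428],[0,0,-0.1428],[0,0,-0.1428],[0,0,-0.1428],[0,0,-0.1428],[0,0,-0.1428],[0,0,-0.1428],[0,0,-0.1428],[0,0,-0.1428],[0,0,-0.1428]], "jaw": [0.6,0.6,0.6,0.6,0.6,0.6,0.6,0.6,0.6,0.6,0.6,0.6,0.6,0.6,0.6,0.6,0.6,0.6,0.6,0.6]}}

```text
time_s: 25.45
tool_pos: [0.5268, 0.1056, 0.3201]
tool_rot: [-179.8, -0.1, 125.2]
force: [-0.1, -0.1, -0.7]
grip_width: 0.0524
grasp_force: 0.0
```

{"fn": "send_rows", "kwargs": {"xyz": [[0,0,0],[0,0,0],[0,0,0]], "rotation": [[0,0,-0.1428],[0,0,-0.1428],[0,0,0]], "jaw": [0.6,0.6,0.6]}}

```text
time_s: 25.75
tool_pos: [0.5269, 0.1056, 0.3203]
tool_rot: [-179.9, -0.1, 141.3]
force: [-0.4, 0.4, 0.6]
grip_width: 0.0522
grasp_force: 0.0
```

```bash
python3 - <<'E'
from h import *
o=env.get_obs();print(o['tool_pos'],o['tool_rot'])
w=cam('wrist');c=w['image'][60:260,180:380]
cv2.imwrite('pics/w8.png',cv2.resize(c,(500,500)))
E
```

```text
[0.52686438 0.10560275 0.32030786] [-1.79888268e+02 -9.45557302e-02  1.41271802e+02]
```

View pics/w8.png

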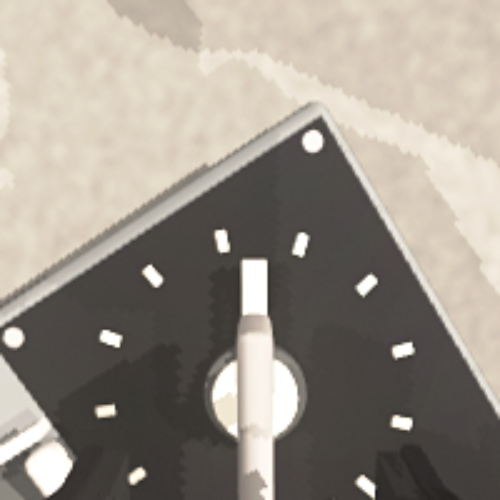

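The wing stands exactly vertical in the image (x≈255 of the crop), aligned with the jaws, pointer up. Regripping and winding on.

{"fn": "send_rows", "kwargs": {"xyz": [[0,0,0.02],[0,0,0.02],[0,0,0.012],[0,0,0.006],[0,0,0],[0,0,0],[0,0,0],[0,0,0],[0,0,0],[0,0,0],[0,0,0]], "rotation": [[0,0,0],[0,0,0],[0,0,0],[0,0,0],[0,0,0],[0,0,0],[0,0,0],[0,0,0],[0,0,0],[0,0,0],[0,0,0]], "jaw": [0.5,0.5,0.5,0.5,0.5,0,0,0,0,0,0], "newtons": 40}}

```text
time_s: 26.9
tool_pos: [0.5274, 0.1057, 0.264]
tool_rot: [180.0, 0.0, 141.2]
force: [-0.1, 0.7, 1.5]
grip_width: 0.009
grasp_force: 40.0
```

{"fn": "send_rows", "kwargs": {"xyz": [[0,0,0],[0,0,0],[0,0,0],[0,0,0],[0,0,0],[0,0,0],[0,0,0],[0,0,0],[0,0,0],[0,0,0],[0,0,0],[0,0,0],[0,0,0],[0,0,0],[0,0,0],[0,0,0],[0,0,0]], "rotation": [[0,0,0.13],[0,0,0.13],[0,0,0.13],[0,0,0.13],[0,0,0.13],[0,0,0.13],[0,0,0.13],[0,0,0.13],[0,0,0.13],[0,0,0.13],[0,0,0.13],[0,0,0.13],[0,0,0.13],[0,0,0.13],[0,0,0.13],[0,0,0.13],[0,0,0]], "jaw": [0,0,0,0,0,0,0,0,0,0,0,0,0,0,0,0,0]}}

```text
time_s: 28.6
tool_pos: [0.5278, 0.1056, 0.2641]
tool_rot: [180.0, -0.1, 22.0]
force: [0.9, -0.9, -0.2]
grip_width: 0.0084
grasp_force: 40.0
```

```bash
python3 - <<'E'
from h import *
o=env.get_obs();print(o['tool_pos'],o['tool_rot'],o['force'],o['wrist_torque'],o['grip_width'],o['qpos'].round())
E
```

```text
[0.52780739 0.10557876 0.26405759] [ 1.79959370e+02 -7.53587754e-02  2.20226037e+01] [ 0.88321507 -0.93641817 -0.21602818] [-0.14947333 -0.24923017 -0.03435262] 0.008353372628112784 [-21.  11.   8. 109.  -2.  60. -81.]
```

{"fn": "send_rows", "kwargs": {"xyz": [[0,0,0],[0,0,0],[0,0,0],[0,0,0],[0,0,0],[0,0,0]], "rotation": [[0,0,0.05],[0,0,0.05],[0,0,0.05],[0,0,0.05],[0,0,0.03],[0,0,0]], "jaw": [0,0,0,0,0,0]}}

```text
time_s: 29.2
tool_pos: [0.5278, 0.1056, 0.264]
tool_rot: [180.0, -0.1, 9.0]
force: [1.4, -0.3, -0.1]
grip_width: 0.0087
grasp_force: 40.0
```

```bash
python3 - <<'E'
from h import *
o=env.get_obs();print(o['tool_pos'],o['tool_rot'],o['force'],o['wrist_torque'],o['grip_width'],o['qpos'].round())
E
```

```text
[0.52777301 0.10559524 0.26401021] [ 1.79958406e+02 -7.87501823e-02  9.02845128e+00] [ 1.35191369 -0.30231237 -0.09934601] [-0.28011266 -0.48909314  0.39155903] 0.0086897335520891 [-22.  11.   9. 109.  -2.  60. -93.]
```

Torque at the stop (0.39 N m), yaw 9.0° versus 9.8° expected for the long mark: fully wound. Releasing and moving above the lever ball.

{"fn": "send_rows", "kwargs": {"xyz": [[0,0,0],[0,0,0],[0,0,0],[0,0,0],[0,0,-0.02],[0,0,-0.03],[0,0,-0.046],[0,0,0],[0,0,0],[0.0292,0.0096,0],[0.0292,0.0096,0],[0.0292,0.0096,0],[0.0292,0.0096,0],[0,0,0],[0,0,0]], "rotation": [[0,0,-0.03],[0,0,0],[0,0,0],[0,0,0],[0,0,0],[0,0,0],[0,0,0],[0,0,0.118],[0,0,0.118],[0,0,0],[0,0,0],[0,0,0],[0,0,0],[0,0,0],[0,0,0]], "jaw": [0,0.5,0.5,0.5,0.5,0.5,0.5,0.5,0.5,0.5,0.5,0.5,0.5,0.5,0.5]}}

```text
time_s: 30.7
tool_pos: [0.6419, 0.0614, 0.3589]
tool_rot: [180.0, 0.1, -3.0]
force: [-0.1, 0.0, 0.3]
grip_width: 0.0437
grasp_force: 0.0
```

```bash
python3 - <<'E'
from h import *
o=env.get_obs();print(o['tool_pos'],o['tool_rot'],o['grip_width'])
w=cam('wrist');s=cam('scene');si=cam('side');m=(w['image'].min(2)>150)
p=proj(w,[.6397,.0548,.142]);print(p);cv2.circle(w['image'],tuple(int(k) for k in p),2,(0,0,255),-1)
B=cv2.resize(si['image'][160:300,200:340],(280,280));C=cv2.resize(s['image'][160:290,220:350],(280,280))
cv2.imwrite('pics/w9.png',np.vstack([w['image'][:310],np.hstack([B,C])]))
E
```

```text
[0.6419076  0.06135005 0.35890281] [ 1.79991051e+02  1.19304655e-01 -2.95826067e+00] 0.043667434610013864
[290.93399683 237.37234026]
```

View pics/w9.png

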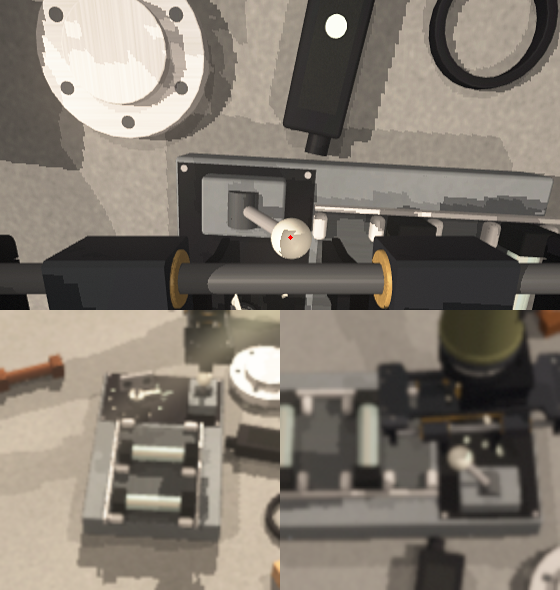

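Dot (predicted ball centre) sits on the ball at (291,237), the lever is still at stop, both tubes are aboard. Straddling the ball and pushing along the arc to +y.

{"fn": "send_rows", "kwargs": {"xyz": [[-0.0015,0.0068,0],[0,0,0],[0,0,0.015],[0,0,0.015],[0,0,0.01],[0,0,0.005],[0,0,0],[0,-0.01,-0.003],[0,-0.01,-0.003],[0,-0.01,-0.002],[0,-0.01,-0.001],[0,-0.01,0.001],[0,-0.01,0.002],[0,-0.01,0.003],[0,-0.01,0.003],[0,-0.003,0],[0,0,0]], "rotation": [[0,0,0.056],[0,0,0],[0,0,0],[0,0,0],[0,0,0],[0,0,0],[0,0,0],[0,0,0],[0,0,0],[0,0,0],[0,0,0],[0,0,0],[0,0,0],[0,0,0],[0,0,0],[0,0,0],[0,0,0]], "jaw": [0.5,0.5,0.5,0.5,0.5,0.5,0.5,0.5,0.5,0.5,0.5,0.5,0.5,0.5,0.5,0.5,0.5]}}

```text
time_s: 32.55
tool_pos: [0.6489, 0.1383, 0.3141]
tool_rot: [-180.0, 0.1, -6.1]
force: [0.1, 0.1, -0.2]
grip_width: 0.0436
grasp_force: 0.0
```

{"fn": "send_rows", "kwargs": {"xyz": [[0,-0.002,0],[0,-0.001,0],[0,0,0]], "rotation": [[0,0,0],[0,0,0],[0,0,0]], "jaw": [0.5,0.5,0.5]}}

```text
time_s: 32.85
tool_pos: [0.6495, 0.1397, 0.3148]
tool_rot: [180.0, -0.0, -6.2]
force: [0.3, -0.6, -0.8]
grip_width: 0.0433
grasp_force: 0.2
```

{"fn": "send_rows", "kwargs": {"xyz": [[0,-0.001,0],[0,-0.001,0],[0,0,0]], "rotation": [[0,0,0],[0,0,0],[0,0,0]], "jaw": [0.5,0.5,0.5]}}

```text
time_s: 33.15
tool_pos: [0.6497, 0.1405, 0.3147]
tool_rot: [179.9, 0.0, -6.2]
force: [-1.2, -4.9, -0.3]
grip_width: 0.0437
grasp_force: 2.6
```

At the stop (−4.9 N). Backing off, lifting clear, then a final look.

{"fn": "send_rows", "kwargs": {"xyz": [[0,0.006,0],[0,0.002,0],[0,0,-0.02],[0,0,-0.03],[0,0,-0.04],[-0.02,-0.04,-0.02],[-0.02,-0.04,0],[-0.02,-0.04,0],[-0.02,-0.04,0],[0,0,0],[0,0,0]], "rotation": [[0,0,0],[0,0,0],[0,0,0],[0,0,0],[0,0,0],[0,0,0],[0,0,0],[0,0,0],[0,0,0],[0,0,0],[0,0,0]], "jaw": [0.5,0.5,0.5,0.5,0.5,0.5,0.5,0.5,0.5,0.5,0.5]}}

```text
time_s: 34.25
tool_pos: [0.5852, 0.3044, 0.4248]
tool_rot: [-179.9, 0.0, -5.9]
force: [0.3, -0.8, -0.2]
grip_width: 0.0433
grasp_force: 0.0
```

```bash
python3 - <<'E'
from h import *
s=cam('scene');si=cam('side')
cv2.imwrite('pics/w10.png',np.hstack([cv2.resize(si['image'][170:290,220:350],(380,350)),cv2.resize(s['image'][170:280,195:350],(420,350))]))
E
```

```text
(no output)
```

View pics/w10.png

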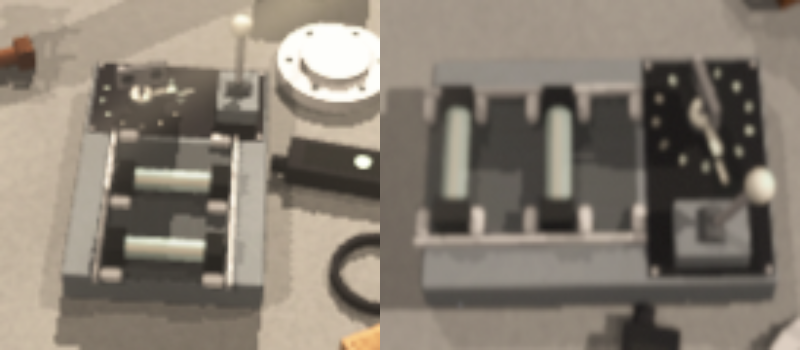

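The final views show both tubes flat in slots 1 and 3, the pointer at the long mark (717,165), and the lever leaning away from the tray (ball at (760,185)). Handing in.

```bash
python3 -c "
from cell import env
print(env.sign_off())"
```

```text
the job is handed in; nothing more can be done
None
```

I laid both glass tubes on the bench flat in slots 1 and 3, wound the key to its stop, then pushed the lever fully to run, and handed the job in at about 34 s; no verdict came back.

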